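Topple a housing onto its machined face and seat it in the drilling stops

ROBOT

A 6-joint arm with a two-finger parallel gripper is mounted at the origin on a cart in front of the work surface, level with it; the furniture and walls round the work are solid. World frame = base frame: x ahead of the robot, y to its left, z up, the work surface at z = 0. Lengths are in m, angles in degrees, forces in N, time in s.
With the tool pointing down it reaches from about 0.35 to 0.875 m from the base axis. Payload 4.2 kg.
Tool frame: the origin (TCP) lies at the very end of the fingers, on their centre line; the grasp point (between the pads) lies 19 mm behind it; z points along the fingers, y is the line along which they close (so a half turn about z gives the same grasp; the last joint's range is limited). The gripper opens to 87 mm and grips with 3 to 60 N. Pads are 19 mm wide; open, the fingers measure 117 mm over their backs; the gripper's body (75 mm by 190 mm) begins 51 mm behind the grasp point.
Start: joints at [-53.996, 22.042, 0.453, 0, -68.411, -14.817], TCP at [0.226, -0.583, 0.223] pointing down, gripper open.
Joint ranges: [-179.83, 179.83], [-69.29, 118.12], [-61.27, 80.66], [-181.25, 117.63], [-171.15, -9.14], [-177.46, 177.46]. Speed limits (degrees/s): [159.86, 159.86, 180, 180, 180, 180].

INTERFACE

Orientations are given as a 3x3 rotation matrix whose columns are the frame's x, y, z axes.
In Python, from station import sense, cams, r gives the robot as it stands. The module is installed in compiled form; this text tells all that it offers.
- The arm moves only by the tool step_arm, never from a script. Its argument "targets" is text: rows parted by semicolons, each of 4 numbers parted by spaces: the shift along the tool's x, y, z in cm, then the turn about the tool's z in degrees. In form: x y z turn; .... A call has 1 to 12 rows; each row shifts and turns the commanded pose from where the row before left it, along the tool's axes as they then stand; what a row does not reach is not made up. A row lasts 1/12 s, in which the tool goes at most 41.7 mm and 7.16 degrees, less where a joint would pass 70% of its speed; a pose out of reach is approached as far as the arm can. A call with a gripper value outside its range is refused whole. "claw" is the finger opening in cm, from 0 to 8.7, set as the call begins (left out, the last holds). The fingers move at their own pace and stop on an object; the grip force is fixed at half the most. Time passes only in rows, so rows that do not move let the fingers close. It gives the time, the measured TCP pose, the force, the opening and the grip force at its end, in the units of the state.
- sense(): the state, without advancing time (a new reading comes with each control period).
- cams.capture(name): name is "scene" or "top"; returns a dict with "frame" (420x560x3 uint8, blue, green, red), "vertical_fov" (degrees; the focal length in pixels is half the picture's height over the tangent of half this angle, whatever the lens; pixels are square), "cx", "cy" (the principal point, pixels), "eye" and "rotation" of the camera in the world. Camera axes: x right, y down, z forward; pixel columns grow to the right and rows downward; lengths in m; the calibration is good to about 2 mm. A picture is of the moment at which its call begins. There is no depth.
- r.finish_job(): hands the job in; it is judged then, once.
The state is a dict: "time_s": time; "joints": joint angles; "joint_velocities": joint speeds; "effort": joint torques, N m; "tcp_pos": TCP position; "ee_rot": TCP orientation; "wrist_force": force on the tool from outside, world axes, zero at the start; "moment": the same for the moment, N m; "gripper_width": opening from 0.0 (shut) to 1.0 (fully open); "gripper_force": force on a finger pad.
Only numpy, scipy, OpenCV 4.12 (cv2) and the standard library are available. Lean on these libraries where they do the work, as an engineer would, in place of code of your own. Each camera call takes 0.05 s, during which the arm holds its last target. There are 200 camera calls.

TASK

Push the green housing, which stands on its small end on the plywood drilling board, high on its hub side so that it topples onto its bright machined face, hub up. Slide it square against the long steel rail and press it home there with about 15 N at the fingers for a full second, then slide it along to the end stop and press it home there in the same way, leaving it flush with both. Never push with more than 25 N, do not lift it, and leave the glue bottle, the tape measure and the brass bush where they are.

Things in the scene. Friction and masses are not known exactly. Their poses are not given: they have to be found in the camera images.
- jig: Plywood drilling board, 12 mm thick, fixed on the bench. Origin at bench level directly below the inner corner where the two rail faces meet; x towards the long rail (away from the robot), y towards the end stop (to the robot's left), z up; yaw up to 0.18 rad. The board's top is at z = 12 mm of this frame and spans x -250..+30, y -330..+35 mm.
- long_rail: Long black steel rail screwed to the board, rigid, 24 mm above it (top at z = 36 mm, screw heads 4 mm more). Origin and axes as jig. Its working face is the plane x = 0 (facing -x), from y = -260 to +22 mm.
- end_stop: Short black steel rail screwed to the board at right angles to the long one, rigid, same height. Origin and axes as jig. Its working face is the plane y = 0 (facing -y), from x = -102 to 0 mm. An arm that goes 3 mm too far against a rail presses with over 25 N.
- housing: Green alloy block 90 (x) x 50 (y) x 160 mm (z), 0.5 to 0.85 kg, standing on its 90 x 50 end, axes within 0.1 rad of the board's. Origin: centre of that end; z up its length. Hub, 40 mm across, stands out 12 mm from the middle of the -y face; bright machined face on +y. Falls by itself once tilted about 20 degrees. Slides at 2 to 8 N; a finger that drags it down as it pushes can jam it.
- top_end (a point): Centre of the housing's 90 x 50 mm end farthest from its origin (160 mm along its z): the end that must meet the end stop. Once toppled it is some 10 to 80 mm short of the stop.
- side_low (a point): Point on the housing's long +x side (90/2 = 45 mm from its axis), 15 mm from the end it stood on; this side must lie against the long rail.
- side_high (a point): Point on the same +x side, 15 mm from the other end (145 mm along z).
- machined_face (a point): Centre of the housing's bright machined +y face (25 mm from its axis, 80 mm along z). With this face down the housing is 50 mm high (62 mm at the hub), its y axis points down, its z towards the end stop and its x towards the long rail.
- glue_bottle: White and green glue bottle with an orange nozzle, 44 mm in diameter, 147 mm tall, standing beyond the end stop. Origin at the centre of its underside. Bystander.
- tape_measure: Black tape measure, 83 x 87 x 41 mm, lying beside the board beyond the end stop. Origin at the centre of its underside. Bystander.
- bush: Flanged brass bush, 34 mm in diameter, 28 mm high, standing on the board near its front left corner. Origin at the centre of its underside. Bystander.
Not all that is in view belongs to the job. Of the things that look like the housing, the larger one is meant.

How it is judged (in metres and radians):
On the way, in this order (a step that is already met when the one before it is completed fails the run):
1. the housing has toppled and lies on its machined face, hub up, at rest (angle between housing's own y axis and vertical above 3.05 rad and height (world z) of machined_face below 0.015 m and linear speed of housing below 0.02 m/s), for 0.2 s.
2. it is pressed square against the long rail (over 4 N on the rail, both ends of its side within 4 mm of it) (contact force between housing and long_rail above 4 N and x of each of side_low, side_high in the frame of long_rail above -0.004 m), for 0.3 s.
3. it is pressed home against the end stop (over 4 N on the stop, its end within 3 mm of it) (contact force between housing and end_stop above 4 N and y of top_end in the frame of end_stop above -0.003 m), for 0.3 s.
At the end, for the whole second after the job is handed in: The housing lies at rest on its machined face on the board, hub up, with its long side within 2 mm of the long rail at both ends and its leading end within 2 mm of the end stop (all of step 1 and x of each of side_low, side_high in the frame of long_rail above -0.002 m and y of top_end in the frame of end_stop above -0.002 m and x of top_end in the frame of long_rail above -0.06 m); the robot touches nothing.
It fails at once if the housing is pressed against a rail with more than 25 N (contact force between housing and long_rail above 25 N or contact force between housing and end_stop above 25 N).
It fails at once if the robot pushes the housing with more than 25 N (contact force between any of the arm, the fingers and housing above 25 N).
It fails at once if the housing is lifted off the board (its origin more than 50 mm above the bench) (height (world z) of housing above 0.05 m).
It fails at once if the glue bottle, the tape measure or the brass bush is moved by more than 15 mm (distance of any of glue_bottle, tape_measure, bush from where it was at the start of the episode above 0.015 m).
It also fails if it takes over 72 s, if anything falls off the work surface, if the arm or the gripper's body presses on something with over 40 N, if the wrist force passes 120 N, or if a joint passes its speed limit or range.

## Working session

There is one attempt and no reset: what is moved stays moved. The work goes in short steps, Python scripts to look and compute and a tool call to move; the robot and the scene stay as the last step left them, time stands still between calls to the robot, and variables do not carry over. Pictures are saved under pics/ and viewed, at most 10 in all, crops included, and the job is handed in when it is done.

Besides the shell and the picture viewer there is one more tool, called after "Call:" in YAML: its name, and indented under it one key for each argument. step_arm: Moves the arm, as the interface text tells. Its arguments: {"type":"object","properties":{"targets":{"type":"string"},"claw":{"type":"number"}},"required":["targets"]}

```bash
mkdir -p pics
cat > h.py <<'E'
import numpy as np, cv2
from station import sense, cams, r
def cap(n,f):
    c=cams.capture(n); cv2.imwrite(f'pics/{f}.png',c['frame']); return c
def ray(c,u,v):
    fl=c['frame'].shape[0]/2/np.tan(np.radians(c['vertical_fov'])/2)
    d=np.array(c['rotation'])@np.array([(u-c['cx'])/fl,(v-c['cy'])/fl,1]); return np.array(c['eye']),d
def atz(c,u,v,z):
    e,d=ray(c,u,v); return e+d*(z-e[2])/d[2]
def proj(c,p):
    fl=c['frame'].shape[0]/2/np.tan(np.radians(c['vertical_fov'])/2)
    q=np.array(c['rotation']).T@(np.array(p)-np.array(c['eye'])); return fl*q[:2]/q[2]+[c['cx'],c['cy']]
E
python3 - <<'E'
from h import *
import pickle
a=cap('scene','s0');b=cap('top','t0')
pickle.dump((a,b),open('c0.pkl','wb'))
for c in(a,b): print(c['vertical_fov'],c['cx'],c['cy'],c['eye'],np.round(c['rotation'],3).tolist())
cv2.imwrite('pics/both.png',np.vstack([a['frame'],b['frame']])[:, :])
s=sense();print(s['time_s'],np.round(s['ee_rot'],3).tolist(),s['tcp_pos'],s['wrist_force'])
E
```

```text
47.31135227057811 276.5979957832926 206.2674071544387 [-0.20065615  0.67371446  0.59933309] [[-0.684, -0.316, 0.657], [-0.73, 0.294, -0.618], [0.003, -0.902, -0.432]]
55.698646476821 273.5808543807901 202.3071963770138 [ 0.45244796 -0.04323324  0.9533357 ] [[-0.013, -0.993, 0.114], [-1.0, 0.016, 0.021], [-0.022, -0.114, -0.993]]
0.1 [[-0.932, -0.361, -0.001], [-0.361, 0.932, 0.002], [0.0, 0.002, -1.0]] [ 0.22570146 -0.58224824  0.22157437] [ 0.34673685  0.75541428 -0.53387573]
```

View pics/s0.png

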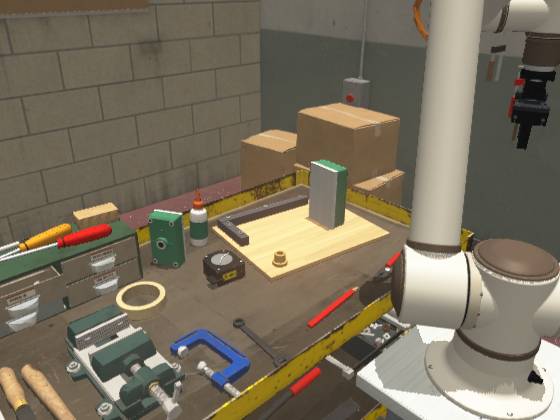

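View pics/t0.png

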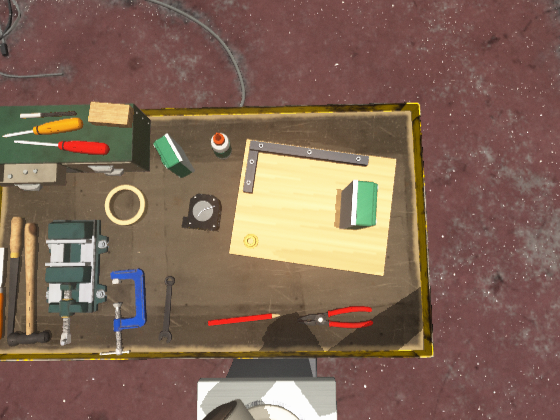

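The scene shows two green blocks. One is near the toolbox (scene 168,238; top 172,155), with its hub facing the camera. The other, larger one stands on the plywood with its bright face towards the camera and the stop (scene 327,195; top 360,205), and that is the one I want. The bush is at top (251,241), the glue bottle at (220,143), the tape measure at (203,211) and the inner rail corner at about (256,154). One enlarged crop will check this.

Run:
```python
import cv2
t=cv2.imread('pics/t0.png')[130:280,222:402]
cv2.imwrite('pics/t0c.png',cv2.resize(t,None,fx=4,fy=4,interpolation=cv2.INTER_CUBIC))
```

```text
(no output)
```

View pics/t0c.png

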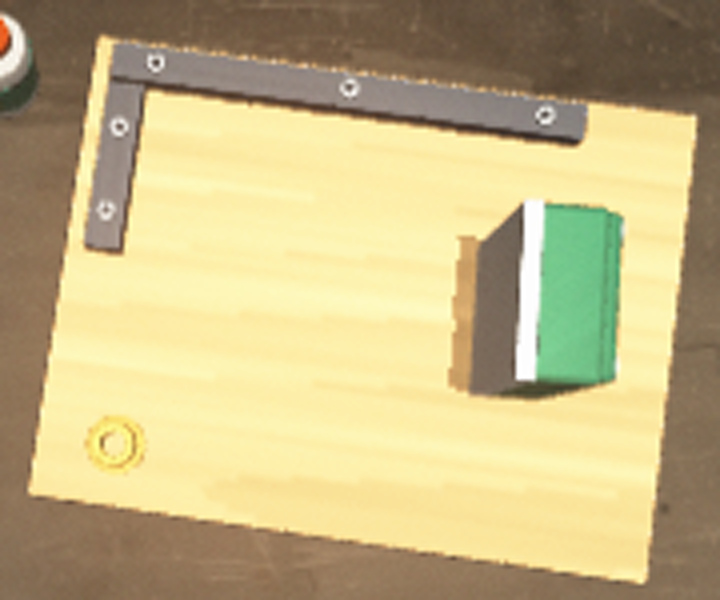

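The crop shows the board corners at (102,36), (697,115), (645,583) and (30,494). The housing's top face has its bright edge from (524,200) to (515,380), and its hub side is on the right.

```bash
cat >> h.py <<'E'
def top0():
    import pickle; return pickle.load(open('c0.pkl','rb'))
E
python3 - <<'E'
from h import *
a,b=top0()
P=lambda X,Y,z: atz(b,222+(X+.5)/4-.5,130+(Y+.5)/4-.5,z)
w=np.array([P(*q,.012) for q in[(102,36),(697,115),(645,583),(30,494)]])[:,:2]
m=np.array([[30,35],[30,-330],[-250,-330],[-250,35]])/1e3
mc,wc=m.mean(0),w.mean(0); H=(m-mc).T@(w-wc);U,S,V=np.linalg.svd(H);R=(U@V).T
t=wc-R@mc; yaw=np.arctan2(R[1,0],R[0,0])
print('jig',t,yaw,'resid',np.round((w-(m@R.T+t))*1e3,1).tolist())
print('corner check',P(145,86,.036),'rail end',R.T@(P(583,142,.036)[:2]-t),'stop end',R.T@(P(122,250,.036)[:2]-t), 'corner',R.T@(P(145,86,.036)[:2]-t))
for q in[(524,200),(515,380),(542,202),(537,381),(609,206),(603,382),(622,215),(614,380)]:
    p=P(*q,.172); print(q,np.round(p,4),np.round(R.T@(p[:2]-t),4))
for q in[(478,240),(470,393)]:
    p=P(*q,.012); print('base',q,np.round(R.T@(p[:2]-t),4))
p=P(115,440,.03);print('bush',p,R.T@(p[:2]-t))
np.savez('jig.npz',R=R,t=t)
e=np.eye(4)
E
```

```text
jig [0.68318972 0.01083427] -0.15524993809695858 resid [[-0.8, -1.9], [0.1, 1.6], [0.7, 1.5], [0.0, -1.3]]
corner check [0.67990667 0.01148999 0.036     ] rail end [-0.00150523 -0.25846431] stop end [-0.10185797 -0.00084029] corner [-0.00334496  0.00014018]
(524, 200) [ 0.585  -0.1842  0.172 ] [-0.0669 -0.2079]
(515, 380) [ 0.4958 -0.1767  0.172 ] [-0.1561 -0.2142]
(542, 202) [ 0.5838 -0.1931  0.172 ] [-0.0667 -0.2168]
(537, 381) [ 0.4952 -0.1874  0.172 ] [-0.1551 -0.2249]
(609, 206) [ 0.5812 -0.226   0.172 ] [-0.0641 -0.2498]
(603, 382) [ 0.4942 -0.2195  0.172 ] [-0.1511 -0.2568]
(622, 215) [ 0.5766 -0.2322  0.172 ] [-0.0677 -0.2566]
(614, 380) [ 0.4951 -0.2249  0.172 ] [-0.1494 -0.2619]
base (478, 240) [-0.0634 -0.2081]
base (470, 393) [-0.1545 -0.2146]
bush [0.47224191 0.0310307  0.03      ] [-0.21153364 -0.01266471]
```

Call:
step_arm:
  targets: "0 0 0 -7.1;0 0 0 -7.1;0 0 0 -7.1;0 0 0 -7.1;0 0 0 -7.1;0 0 0 -7.1;0 0 0 -7.1;0 0 0 -7.1;0 0 0 -7.1;0 0 0 0"
  claw: 4

```text
time_s: 0.93
tcp_pos: [0.2258, -0.5824, 0.2219]
ee_rot: [[-0.084, -0.996, -0.0], [-0.996, 0.084, 0.001], [-0.001, 0.001, -1.0]]
wrist_force: [-0.7, 1.0, 0.5]
gripper_width: 0.467
gripper_force: 0.0
```

Call:
step_arm:
  targets: "-2.56 -2.33 0 0;-2.56 -2.33 0 0;-2.56 -2.33 0 0;-2.56 -2.33 0 0;-2.56 -2.33 0 0;-2.56 -2.33 0 0;-2.56 -2.33 0 0;-2.56 -2.33 0 0;-2.56 -2.33 0 0;-2.56 -2.33 0 0;-2.56 -2.33 0 0;-2.56 -2.33 0 0"

```text
time_s: 1.93
tcp_pos: [0.5317, -0.2991, 0.2223]
ee_rot: [[-0.089, -0.996, -0.0], [-0.996, 0.089, 0.0], [-0.0, 0.001, -1.0]]
wrist_force: [-0.7, -1.1, -0.2]
gripper_width: 0.458
gripper_force: 0.0
```

Call:
step_arm:
  targets: "0 0 0 0;0 0 0 0;0 0 2.5 0;0 0 2.5 0;0 0 2.6 0;0 0 0 0;0 0 0 0;0 0 0 0"

```text
time_s: 2.6
tcp_pos: [0.5312, -0.3017, 0.1481]
ee_rot: [[-0.087, -0.996, 0.002], [-0.996, 0.087, -0.001], [0.001, -0.002, -1.0]]
wrist_force: [-0.2, 0.4, 0.7]
gripper_width: 0.458
gripper_force: 0.0
```

Call:
step_arm:
  targets: "-1.5 0 0 0;-1.5 0 0 0;-1.2 0 0 0;-0.6 0 0 0;-0.3 0 0 0;-0.2 0 0 0;-0.2 0 0 0;-0.2 0 0 0;-0.2 0 0 0;-0.2 0 0 0"

```text
time_s: 3.43
tcp_pos: [0.536, -0.2402, 0.1466]
ee_rot: [[-0.086, -0.996, -0.0], [-0.996, 0.086, -0.001], [0.001, -0.0, -1.0]]
wrist_force: [0.9, -1.1, 0.8]
gripper_width: 0.461
gripper_force: 0.6
```

Call:
step_arm:
  targets: "-0.2 0 0 0;-0.2 0 0 0;-0.2 0 0 0;-0.2 0 0 0;-0.2 0 0 0;-0.2 0 0 0"

```text
time_s: 3.93
tcp_pos: [0.5371, -0.2276, 0.1465]
ee_rot: [[-0.086, -0.996, 0.0], [-0.996, 0.086, 0.0], [-0.0, -0.0, -1.0]]
wrist_force: [0.7, -0.2, 1.4]
gripper_width: 0.463
gripper_force: 0.5
```

Call:
step_arm:
  targets: "-0.3 0 0 0;-0.3 0 0 0;-0.3 0 0 0;-0.3 0 0 0;-0.3 0 0 0;-0.3 0 0 0;-0.3 0 0 0;-0.3 0 0 0;-0.2 0 0 0"

```text
time_s: 4.68
tcp_pos: [0.5392, -0.2015, 0.1464]
ee_rot: [[-0.085, -0.996, -0.0], [-0.996, 0.085, 0.0], [-0.0, 0.0, -1.0]]
wrist_force: [0.0, -0.9, 0.6]
gripper_width: 0.457
gripper_force: 0.0
```

Run:
```python
from h import *
a=cap('scene','s1');b=cap('top','t1')
cv2.imwrite('pics/m1.png',np.hstack([cv2.resize(a['frame'][130:290,200:420],None,fx=2,fy=2),cv2.resize(b['frame'][120:280,215:395],None,fx=2,fy=2)]))
```

```text
(no output)
```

View pics/m1.png

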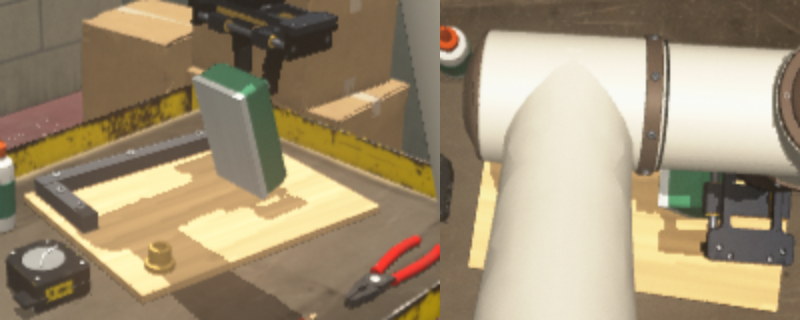

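The housing is tilting about its lower front edge with the fingers behind its top. I'll keep pushing slowly until it falls.

Call:
step_arm:
  targets: "-0.3 0 0 0;-0.3 0 0 0;-0.3 0 0 0;-0.3 0 0 0;-0.3 0 0 0;0 0 0 0;0 0 0 0;0 0 0 0;0 0 0 0;0 0 0 0;0 0 0 0;0 0 0 0"

```text
time_s: 5.78
tcp_pos: [0.5405, -0.1871, 0.1465]
ee_rot: [[-0.086, -0.996, -0.0], [-0.996, 0.086, 0.0], [-0.0, 0.0, -1.0]]
wrist_force: [-0.3, 0.4, 0.1]
gripper_width: 0.462
gripper_force: 0.0
```

Run:
```python
from h import *
a=cap('scene','s2');b=cap('top','t2')
cv2.imwrite('pics/m2.png',np.hstack([cv2.resize(a['frame'][130:290,200:420],None,fx=2,fy=2),cv2.resize(b['frame'][120:280,215:395],None,fx=2,fy=2)]))
```

```text
(no output)
```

View pics/m2.png

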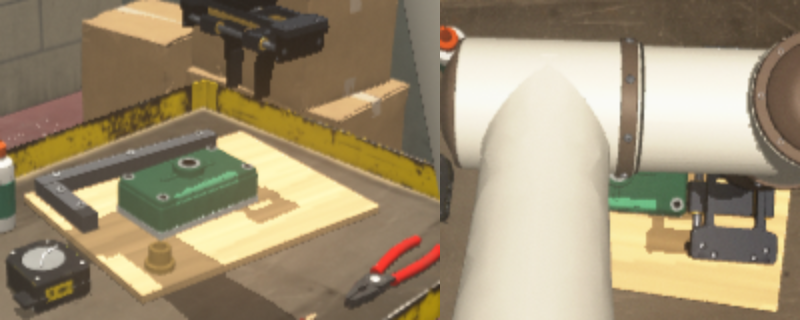

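It has toppled and lies hub up. Next I'll raise the tool, bring it to the robot side of the housing and turn it square to the rail.

Call:
step_arm:
  targets: "0 0 -2 0;0 0 -2 0;0 2.3 0 0;0 2.3 0 0;0 2.3 0 0;0 2.3 0 0;0 0 0 7.1;0 0 0 7.1;0 0 0 7.1;0 0 0 7.1;0 0 0 7.1;0 0 0 7.1"
  claw: 8.7

```text
time_s: 6.88
tcp_pos: [0.4489, -0.1792, 0.1867]
ee_rot: [[-0.742, -0.671, 0.0], [-0.671, 0.742, -0.0], [-0.0, -0.0, -1.0]]
wrist_force: [0.4, 0.5, 0.5]
gripper_width: 0.999
gripper_force: 0.0
```

Call:
step_arm:
  targets: "0 0 0 7.1;0 0 0 7.1;0 0 0 7.1;0 0 0 7.1;0 0 0 7.1;0 0 0 7.1;0 0 0 7.1;0 0 0 1.7;0 0 0 0;0 0 0 0;0 0 0 0"

```text
time_s: 7.8
tcp_pos: [0.4489, -0.1791, 0.1866]
ee_rot: [[-0.988, 0.154, 0.0], [0.154, 0.988, -0.0], [-0.0, 0.0, -1.0]]
wrist_force: [0.7, -0.2, -0.1]
gripper_width: 1.0
gripper_force: 0.0
```

Run:
```python
from h import *
import pickle
a=cap('scene','s3');b=cap('top','t3');pickle.dump((a,b),open('c3.pkl','wb'))
cv2.imwrite('pics/m3.png',np.vstack([np.hstack([cv2.resize(a['frame'][180:255,210:410],None,fx=4,fy=4,interpolation=cv2.INTER_CUBIC)]),cv2.resize(b['frame'][130:205,215:415],None,fx=4,fy=4,interpolation=cv2.INTER_CUBIC)]))
```

```text
(no output)
```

View pics/m3.png

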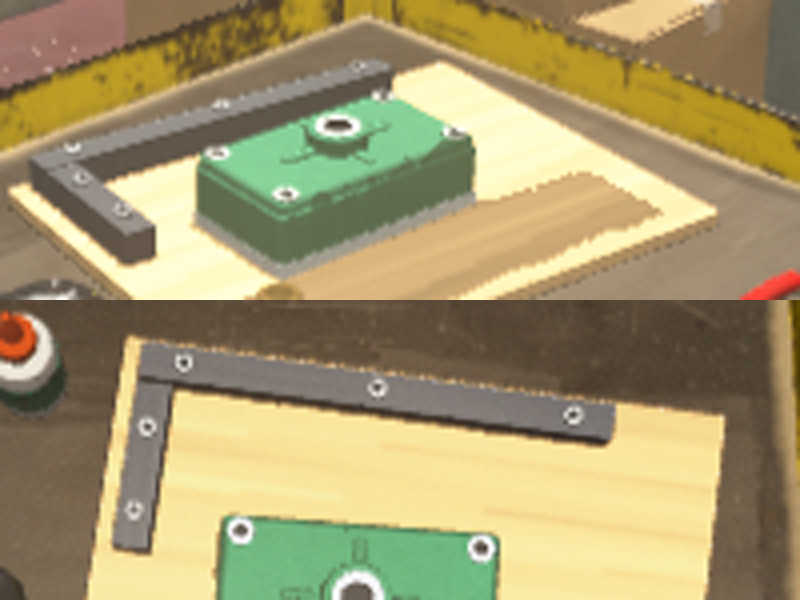

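The housing lies hub up. In the top crop its rail-side corners are at (221,218) and (499,236) and the hub is at (357,297), all clear of the rail.

Run:
```python
from h import *
import pickle
a,b=pickle.load(open('c3.pkl','rb'));j=np.load('jig.npz');R,t=j['R'],j['t']
P=lambda X,Y,z: atz(b,215+(X+.5)/4-.5,130+(Y+.5)/4-.5,z)[:2]
Q=lambda X,Y,z: atz(a,210+(X+.5)/4-.5,180+(Y+.5)/4-.5,z)[:2]
for n,p in dict(TL=P(221,218,.062),TR=P(499,236,.062),hub=P(357,297,.074),hub_s=Q(337,125,.074),cornS=Q(174,91,.036),cornT=P(172,91,.036),railendT=P(610,143,.036),stopfront=P(150,251,.036)).items(): print(n,p.round(4),(R.T@(p-t)).round(4))
s=sense();print(s['tcp_pos'],R.T@(s['tcp_pos'][:2]-t),s['wrist_force'])
```

```text
TL [ 0.5964 -0.0167] [-0.0815 -0.0406]
TR [ 0.5835 -0.1735] [-0.07   -0.1976]
hub [ 0.5488 -0.0921] [-0.1168 -0.1225]
hub_s [ 0.5507 -0.0913] [-0.1151 -0.1214]
cornS [ 0.7196 -0.1018] [ 0.0534 -0.1056]
cornT [0.6769 0.0121] [-0.0064  0.0003]
railendT [ 0.6412 -0.2437] [-0.0022 -0.258 ]
stopfront [0.5818 0.0258] [-0.1024 -0.0009]
[ 0.44889031 -0.17913934  0.18656318] [-0.20210641 -0.22391781] [-0.33606653 -0.03665875  0.60796723]
```

Call:
step_arm:
  targets: "0.2 2.5 0 0;0.2 2.5 0 0;0.2 2.6 0 0;0.2 2.6 0 0;0 0 3 0;0 0 3 0;0 0 3 0;0 0 3 0;0 0 2.4 0;0 0 1.4 0;0 0 0 0;0 0 0 0"

```text
time_s: 8.9
tcp_pos: [0.4567, -0.0772, 0.0282]
ee_rot: [[-0.988, 0.154, -0.002], [0.154, 0.988, -0.001], [0.001, -0.001, -1.0]]
wrist_force: [0.7, 0.0, 0.2]
gripper_width: 0.996
gripper_force: 0.0
```

Call:
step_arm:
  targets: "-0.6 0 0 0;-0.8 0 0 0;-0.8 0 0 0;-0.4 0 0 0;-0.2 0 0 0;-0.2 0 0 0;-0.2 0 0 0;-0.2 0 0 0;-0.2 0 0 0;-0.2 0 0 0"

```text
time_s: 9.73
tcp_pos: [0.4929, -0.083, 0.0282]
ee_rot: [[-0.988, 0.155, -0.003], [0.155, 0.988, -0.0], [0.003, -0.001, -1.0]]
wrist_force: [-2.5, 1.3, 0.8]
gripper_width: 1.001
gripper_force: 1.6
```

Call:
step_arm:
  targets: "-0.2 0 0 0;-0.2 0 0 0;-0.3 0 0 0;-0.3 0 0 0;-0.3 0 0 0;-0.3 0 0 0;-0.3 0 0 0;-0.3 0 0 0"

```text
time_s: 10.4
tcp_pos: [0.5163, -0.0866, 0.0283]
ee_rot: [[-0.988, 0.155, -0.0], [0.155, 0.988, -0.0], [0.0, -0.0, -1.0]]
wrist_force: [-3.2, 0.8, -1.5]
gripper_width: 0.999
gripper_force: 1.1
```

Call:
step_arm:
  targets: "-0.3 0 0 0;-0.3 0 0 0;-0.3 0 0 0;-0.3 0 0 0;-0.3 0 0 0;-0.3 0 0 0;-0.3 0 0 0;-0.3 0 0 0"

```text
time_s: 11.07
tcp_pos: [0.5401, -0.0902, 0.0286]
ee_rot: [[-0.988, 0.155, 0.0], [0.155, 0.988, 0.0], [-0.0, 0.0, -1.0]]
wrist_force: [-1.2, 1.2, -1.4]
gripper_width: 1.0
gripper_force: 1.1
```

Run:
```python
from h import *
import pickle
a=cap('scene','s4');b=cap('top','t4');pickle.dump((a,b),open('c4.pkl','wb'))
j=np.load('jig.npz');R,t=j['R'],j['t']
s=sense();print(R.T@(s['tcp_pos'][:2]-t),R.T@s['wrist_force'][:2],s['wrist_force'][2])
cv2.imwrite('pics/m4.png',np.vstack([np.hstack([cv2.resize(a['frame'][180:255,210:410],None,fx=4,fy=4,interpolation=cv2.INTER_CUBIC)]),cv2.resize(b['frame'][130:205,215:415],None,fx=4,fy=4,interpolation=cv2.INTER_CUBIC)]))
```

```text
[-0.12499003 -0.1218373 ] [-1.76533556  0.61390475] -0.34034585038754717
```

View pics/m4.png

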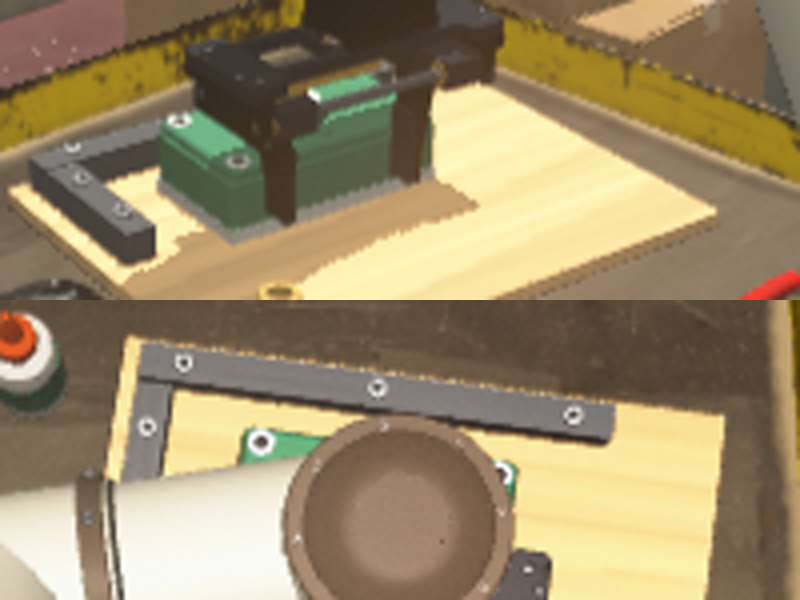

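The fingers have squared the housing up, with about 25 mm left to the rail. I'll close most of that gap, then go slowly and feel for contact.

Call:
step_arm:
  targets: "-0.3 0 0 0;-0.3 0 0 0;-0.3 0 0 0;-0.3 0 0 0;-0.3 0 0 0;-0.2 0 0 0;-0.1 0 0 0;-0.1 0 0 0;-0.05 0 0 0"

```text
time_s: 11.92
tcp_pos: [0.5589, -0.0932, 0.0286]
ee_rot: [[-0.988, 0.155, -0.0], [0.155, 0.988, -0.0], [0.0, -0.0, -1.0]]
wrist_force: [-5.8, 1.0, 4.1]
gripper_width: 1.002
gripper_force: 2.6
```

Call:
step_arm:
  targets: "-0.05 0 0 0;-0.05 0 0 0;-0.05 0 0 0;-0.05 0 0 0;0 0 0 0"

```text
time_s: 12.33
tcp_pos: [0.5609, -0.0935, 0.0286]
ee_rot: [[-0.988, 0.155, -0.0], [0.155, 0.988, -0.0], [0.0, -0.0, -1.0]]
wrist_force: [-5.3, 0.6, 2.7]
gripper_width: 1.004
gripper_force: 2.4
```

Call:
step_arm:
  targets: "-0.05 0 0 0;-0.05 0 0 0;-0.05 0 0 0;-0.05 0 0 0;0 0 0 0"

```text
time_s: 12.75
tcp_pos: [0.563, -0.0938, 0.0286]
ee_rot: [[-0.988, 0.155, -0.0], [0.155, 0.988, -0.0], [0.0, -0.0, -1.0]]
wrist_force: [-4.7, 0.9, 3.8]
gripper_width: 1.0
gripper_force: 2.3
```

Call:
step_arm:
  targets: "-0.05 0 0 0;-0.05 0 0 0;0 0 0 0"

```text
time_s: 13.0
tcp_pos: [0.564, -0.094, 0.0285]
ee_rot: [[-0.988, 0.155, -0.0], [0.155, 0.988, -0.0], [0.0, -0.0, -1.0]]
wrist_force: [-4.9, 0.1, 3.1]
gripper_width: 1.003
gripper_force: 2.3
```

Call:
step_arm:
  targets: "-0.05 0 0 0;-0.05 0 0 0;0 0 0 0"

```text
time_s: 13.25
tcp_pos: [0.5647, -0.0941, 0.0285]
ee_rot: [[-0.988, 0.155, -0.001], [0.155, 0.988, 0.0], [0.001, -0.0, -1.0]]
wrist_force: [-5.6, 0.8, 2.3]
gripper_width: 0.995
gripper_force: 2.7
```

Call:
step_arm:
  targets: "-0.05 0 0 0;-0.05 0 0 0;0 0 0 0"

```text
time_s: 13.5
tcp_pos: [0.5646, -0.0941, 0.0285]
ee_rot: [[-0.988, 0.155, -0.003], [0.155, 0.988, 0.0], [0.003, -0.0, -1.0]]
wrist_force: [-7.5, 1.7, 4.7]
gripper_width: 1.0
gripper_force: 3.8
```

Call:
step_arm:
  targets: "-0.05 0 0 0;0 0 0 0;0 0 0 0"

```text
time_s: 13.75
tcp_pos: [0.5646, -0.0941, 0.0284]
ee_rot: [[-0.988, 0.155, -0.004], [0.155, 0.988, 0.0], [0.004, -0.0, -1.0]]
wrist_force: [-8.9, 1.9, 5.9]
gripper_width: 0.998
gripper_force: 4.3
```

Call:
step_arm:
  targets: "-0.05 0 -0.03 0;0 0 -0.03 0;0 0 0 0"

```text
time_s: 14.0
tcp_pos: [0.5645, -0.0941, 0.0284]
ee_rot: [[-0.988, 0.155, -0.005], [0.155, 0.988, 0.0], [0.005, -0.0, -1.0]]
wrist_force: [-8.4, 1.4, 3.9]
gripper_width: 1.002
gripper_force: 4.2
```

Call:
step_arm:
  targets: "-0.05 0 -0.02 0;0 0 0 0;0 0 0 0"

```text
time_s: 14.25
tcp_pos: [0.5645, -0.0941, 0.0285]
ee_rot: [[-0.988, 0.155, -0.006], [0.155, 0.988, 0.001], [0.006, -0.0, -1.0]]
wrist_force: [-9.2, 3.8, 4.8]
gripper_width: 0.996
gripper_force: 4.6
```

Call:
step_arm:
  targets: "-0.05 0 -0.03 0;-0.05 0 -0.03 0;0 0 0 0"

```text
time_s: 14.5
tcp_pos: [0.5645, -0.0941, 0.0285]
ee_rot: [[-0.988, 0.156, -0.008], [0.156, 0.988, 0.001], [0.008, -0.001, -1.0]]
wrist_force: [-9.9, 3.5, 3.3]
gripper_width: 1.002
gripper_force: 5.2
```

Call:
step_arm:
  targets: "-0.05 0 -0.02 0;-0.05 0 -0.02 0;0 0 0 0"

```text
time_s: 14.75
tcp_pos: [0.5644, -0.0941, 0.0285]
ee_rot: [[-0.988, 0.156, -0.011], [0.156, 0.988, 0.001], [0.011, -0.001, -1.0]]
wrist_force: [-12.5, 4.2, 3.3]
gripper_width: 1.001
gripper_force: 6.0
```

Call:
step_arm:
  targets: "-0.05 0 -0.02 0;-0.05 0 -0.02 0;0 0 0 0"

```text
time_s: 15.0
tcp_pos: [0.5644, -0.0941, 0.0286]
ee_rot: [[-0.988, 0.156, -0.013], [0.156, 0.988, 0.001], [0.013, -0.001, -1.0]]
wrist_force: [-12.2, 5.5, 3.0]
gripper_width: 1.002
gripper_force: 6.7
```

Call:
step_arm:
  targets: "0 0 0 0;0 0 0 0;0 0 0 0;0 0 0 0;0 0 0 0;0 0 0 0;0 0 0 0;0 0 0 0;0 0 0 0;0 0 0 0;0 0 0 0;0 0 0 0"

```text
time_s: 16.0
tcp_pos: [0.5644, -0.0941, 0.0286]
ee_rot: [[-0.988, 0.156, -0.013], [0.156, 0.988, 0.001], [0.013, -0.001, -1.0]]
wrist_force: [-12.3, 6.2, 2.7]
gripper_width: 1.0
gripper_force: 6.7
```

Call:
step_arm:
  targets: "-0.05 0 0 0;-0.03 0 0 0;0 0 0 0;0 0 0 0;0 0 0 0;0 0 0 0;0 0 0 0;0 0 0 0;0 0 0 0;0 0 0 0;0 0 0 0;0 0 0 0"

```text
time_s: 17.0
tcp_pos: [0.5644, -0.0941, 0.0286]
ee_rot: [[-0.988, 0.156, -0.014], [0.156, 0.988, 0.001], [0.014, -0.001, -1.0]]
wrist_force: [-14.3, 6.7, 4.5]
gripper_width: 1.001
gripper_force: 7.6
```

Run:
```python
from h import *
import pickle
b=cap('top','t5');a=cap('scene','s5');j=np.load('jig.npz');R,t=j['R'],j['t']
s=sense();print(R.T@(s['tcp_pos'][:2]-t),R.T@s['wrist_force'][:2],s['wrist_force'][2])
cv2.imwrite('pics/m5.png',np.vstack([np.hstack([cv2.resize(a['frame'][180:255,210:410],None,fx=4,fy=4,interpolation=cv2.INTER_CUBIC)]),cv2.resize(b['frame'][130:205,215:415],None,fx=4,fy=4,interpolation=cv2.INTER_CUBIC)]))
```

```text
[-0.1011688  -0.12208558] [-14.94952767   3.84704627] 5.248022697976851
```

View pics/m5.png

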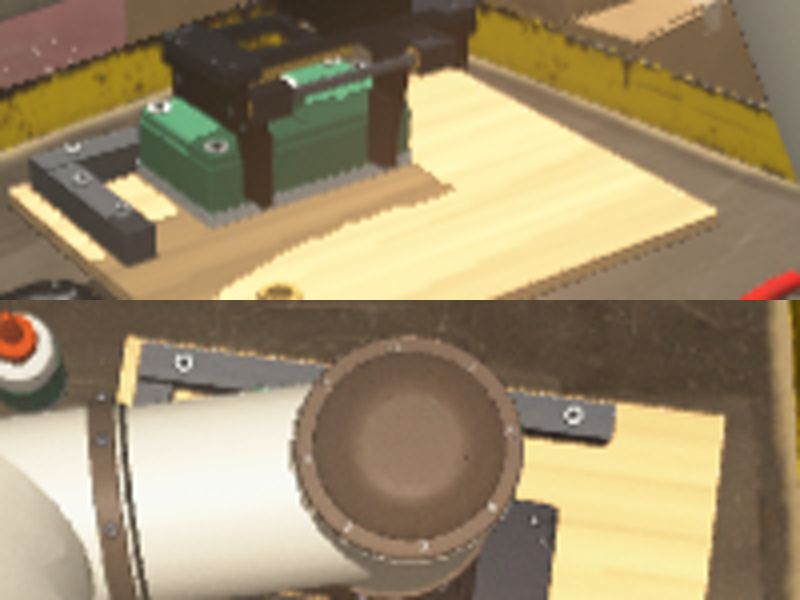

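Pressed home on the long rail at 15 N. Now I'll back off, raise the tool, turn it and go round to the base end.

Call:
step_arm:
  targets: "0.3 0 0 0;0.5 0 0 0;1.5 0 0 0;2 0 0 0;1.2 0 0 0;0 0 -3 0;0 0 -3.5 0;0 0 -3.5 0;0 0 0 -7.15;0 0 0 -7.15;0 0 0 -7.15;0 0 0 -7.15"

```text
time_s: 18.1
tcp_pos: [0.5196, -0.0863, 0.1321]
ee_rot: [[-0.939, -0.343, 0.007], [-0.343, 0.939, 0.0], [-0.007, -0.002, -1.0]]
wrist_force: [0.4, -0.0, 0.5]
gripper_width: 1.0
gripper_force: 0.0
```

Call:
step_arm:
  targets: "0 0 0 -7.15;0 0 0 -7.15;0 0 0 -7.15;0 0 0 -7.15;0 0 0 -7.15;0 0 0 -7.15;0 0 0 -7.15;0 0 0 -7.15;0 0 0 -4.2;0 0 0 0;0 0 0 0;0 0 0 0"
  claw: 4

```text
time_s: 19.1
tcp_pos: [0.5179, -0.0865, 0.1311]
ee_rot: [[-0.156, -0.988, 0.003], [-0.988, 0.156, 0.0], [-0.0, -0.003, -1.0]]
wrist_force: [0.4, 0.1, -0.9]
gripper_width: 0.467
gripper_force: 0.0
```

Run:
```python
from h import *
import pickle
b=cap('top','t6');j=np.load('jig.npz');R,t=j['R'],j['t']
s=sense();print(R.T@(s['tcp_pos'][:2]-t),s['tcp_pos'][2],R.T@s['wrist_force'][:2],s['wrist_force'][2],(R.T@s['ee_rot'][:2]).round(3).tolist())
pickle.dump(b,open('c6.pkl','wb'))
cv2.imwrite('pics/m6.png',cv2.resize(b['frame'][130:255,215:415],None,fx=4,fy=4,interpolation=cv2.INTER_CUBIC))
```

```text
[-0.14848529 -0.12176218] 0.1310194740193905 [0.8769656 0.7794096] -0.26712336741847914 [[-0.001, -1.0, 0.002], [-1.0, 0.001, 0.0]]
```

View pics/m6.png

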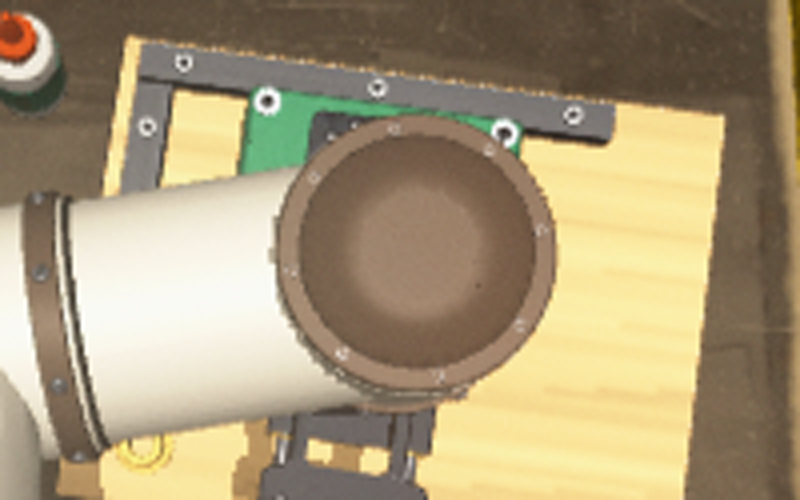

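Call:
step_arm:
  targets: "2.5 -2 0 0;2.5 -2 0 0;2.5 -2 0 0;2.5 -2 0 0;2.3 -2.1 0 0;0 0 0 0;0 0 3 0;0 0 3 0;0 0 2.5 0;0 0 1.6 0;0 0 0 0;0 0 0 0"

```text
time_s: 20.15
tcp_pos: [0.5974, -0.2236, 0.0291]
ee_rot: [[-0.155, -0.988, -0.001], [-0.988, 0.155, -0.0], [0.0, 0.001, -1.0]]
wrist_force: [0.1, 0.2, 0.7]
gripper_width: 0.461
gripper_force: 0.0
```

Call:
step_arm:
  targets: "-0.6 0 0 0;-0.6 0 0 0;-0.6 0 0 0;-0.3 0 0 0;-0.2 0 0 0;-0.2 0 0 0;-0.2 0 0 0;-0.2 0 0 0;-0.2 0 0 0;-0.2 0 0 0"

```text
time_s: 20.98
tcp_pos: [0.6026, -0.1917, 0.0299]
ee_rot: [[-0.155, -0.988, -0.0], [-0.988, 0.155, -0.001], [0.001, 0.0, -1.0]]
wrist_force: [-1.0, -3.1, 1.1]
gripper_width: 0.463
gripper_force: 1.7
```

Call:
step_arm:
  targets: "-0.2 0 0 0;-0.3 0 0 0;-0.3 0 0 0;-0.3 0 0 0;-0.3 0 0 0;-0.3 0 0 0"

```text
time_s: 21.48
tcp_pos: [0.6054, -0.1741, 0.0299]
ee_rot: [[-0.155, -0.988, 0.0], [-0.988, 0.155, -0.0], [0.0, -0.0, -1.0]]
wrist_force: [-1.0, -3.9, 1.1]
gripper_width: 0.461
gripper_force: 1.9
```

Call:
step_arm:
  targets: "-0.3 0 0 0;-0.3 0 0 0;-0.3 0 0 0;-0.2 0 0 0;-0.2 0 0 0;-0.1 0 0 0;-0.05 0 0 0"

```text
time_s: 22.07
tcp_pos: [0.6077, -0.1599, 0.0298]
ee_rot: [[-0.155, -0.988, 0.0], [-0.988, 0.155, -0.0], [0.0, -0.0, -1.0]]
wrist_force: [-0.7, -3.6, 2.4]
gripper_width: 0.459
gripper_force: 2.1
```

Call:
step_arm:
  targets: "-0.05 0 0 0;-0.05 0 0 0;-0.05 0 0 0;-0.05 0 0 0;0 0 0 0"

```text
time_s: 22.48
tcp_pos: [0.6079, -0.158, 0.0298]
ee_rot: [[-0.155, -0.988, 0.0], [-0.988, 0.155, -0.0], [0.0, -0.0, -1.0]]
wrist_force: [-1.6, -3.8, 2.7]
gripper_width: 0.458
gripper_force: 2.1
```

Call:
step_arm:
  targets: "-0.1 0 0 0;-0.1 0 0 0;-0.1 0 0 0;-0.05 0 0 0;-0.05 0 0 0;0 0 0 0"

```text
time_s: 22.98
tcp_pos: [0.6086, -0.1539, 0.0298]
ee_rot: [[-0.155, -0.988, 0.0], [-0.988, 0.155, 0.0], [-0.0, -0.0, -1.0]]
wrist_force: [-0.9, -4.3, 3.8]
gripper_width: 0.46
gripper_force: 2.1
```

Call:
step_arm:
  targets: "-0.05 0 0 0;-0.05 0 0 0;-0.05 0 0 0;0 0 0 0"

```text
time_s: 23.32
tcp_pos: [0.6088, -0.1525, 0.0298]
ee_rot: [[-0.155, -0.988, 0.0], [-0.988, 0.155, -0.0], [0.0, -0.0, -1.0]]
wrist_force: [-0.6, -5.8, 3.0]
gripper_width: 0.456
gripper_force: 2.3
```

Call:
step_arm:
  targets: "-0.05 0 0 0;-0.05 0 0 0;-0.05 0 0 0;0 0 0 0"

```text
time_s: 23.65
tcp_pos: [0.609, -0.1511, 0.0298]
ee_rot: [[-0.155, -0.988, 0.0], [-0.988, 0.155, -0.0], [0.0, -0.0, -1.0]]
wrist_force: [-0.8, -5.0, 4.3]
gripper_width: 0.464
gripper_force: 2.4
```

Call:
step_arm:
  targets: "-0.05 0 0 0;-0.05 0 0 0;0 0 0 0"

```text
time_s: 23.9
tcp_pos: [0.6092, -0.1502, 0.0298]
ee_rot: [[-0.155, -0.988, 0.0], [-0.988, 0.155, -0.0], [0.0, -0.0, -1.0]]
wrist_force: [-0.5, -5.1, 3.4]
gripper_width: 0.461
gripper_force: 2.5
```

Call:
step_arm:
  targets: "-0.05 0 -0.02 0;-0.05 0 -0.02 0;0 0 0 0"

```text
time_s: 24.15
tcp_pos: [0.6091, -0.1501, 0.0298]
ee_rot: [[-0.155, -0.988, -0.0], [-0.988, 0.155, -0.001], [0.001, 0.0, -1.0]]
wrist_force: [-0.2, -8.6, 1.0]
gripper_width: 0.461
gripper_force: 4.3
```

Call:
step_arm:
  targets: "-0.05 0 -0.02 0;-0.05 0 -0.02 0;0 0 0 0"

```text
time_s: 24.4
tcp_pos: [0.6091, -0.1501, 0.0299]
ee_rot: [[-0.155, -0.988, -0.001], [-0.988, 0.155, -0.002], [0.002, 0.001, -1.0]]
wrist_force: [0.6, -12.3, -0.4]
gripper_width: 0.455
gripper_force: 6.1
```

Call:
step_arm:
  targets: "-0.05 0 0 0;-0.05 0 0 0;0 0 0 0"

```text
time_s: 24.65
tcp_pos: [0.6091, -0.15, 0.03]
ee_rot: [[-0.156, -0.988, -0.001], [-0.988, 0.156, -0.003], [0.003, 0.001, -1.0]]
wrist_force: [-1.0, -16.1, -0.7]
gripper_width: 0.462
gripper_force: 7.8
```

Call:
step_arm:
  targets: "0 0 0 0;0 0 0 0;0 0 0 0;0 0 0 0;0 0 0 0;0 0 0 0;0 0 0 0;0 0 0 0;0 0 0 0;0 0 0 0;0 0 0 0;0 0 0 0"

```text
time_s: 25.65
tcp_pos: [0.6091, -0.15, 0.03]
ee_rot: [[-0.156, -0.988, -0.001], [-0.988, 0.156, -0.003], [0.003, 0.001, -1.0]]
wrist_force: [-0.4, -15.1, 0.2]
gripper_width: 0.457
gripper_force: 7.7
```

Call:
step_arm:
  targets: "0.2 0 0 0;0.4 0 0 0;1.5 0 0 0;2 0 0 0;1 0 0 0;0 0 -3 0;0 0 -3.5 0;0 0 -3.5 0;0 0 -3.5 0;0 2 0 0;0 3 0 0;0 3 0 0"

```text
time_s: 26.65
tcp_pos: [0.522, -0.1847, 0.1655]
ee_rot: [[-0.155, -0.988, 0.001], [-0.988, 0.155, 0.001], [-0.001, -0.001, -1.0]]
wrist_force: [-0.5, 0.9, -1.7]
gripper_width: 0.46
gripper_force: 0.0
```

Call:
step_arm:
  targets: "0 3 0 0;0 3 0 0;0 3 0 0;0 3 0 0;2 0 0 0;3 0 0 0;3 0 0 0;2 0 0 0;0 0 0 0;0 0 0 0;0 0 0 0"

```text
time_s: 27.57
tcp_pos: [0.3883, -0.265, 0.1653]
ee_rot: [[-0.155, -0.988, -0.0], [-0.988, 0.155, 0.001], [-0.001, 0.0, -1.0]]
wrist_force: [0.3, 0.4, 0.5]
gripper_width: 0.462
gripper_force: 0.0
```

Run:
```python
from h import *
import pickle
b=cap('top','t7');a=cap('scene','s7')
pickle.dump((a,b),open('c7.pkl','wb'))
cv2.imwrite('pics/m7.png',np.vstack([cv2.resize(a['frame'][180:255,210:410],None,fx=4,fy=4,interpolation=cv2.INTER_CUBIC),cv2.resize(b['frame'][130:205,215:415],None,fx=4,fy=4,interpolation=cv2.INTER_CUBIC)]))
```

```text
(no output)
```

View pics/m7.png

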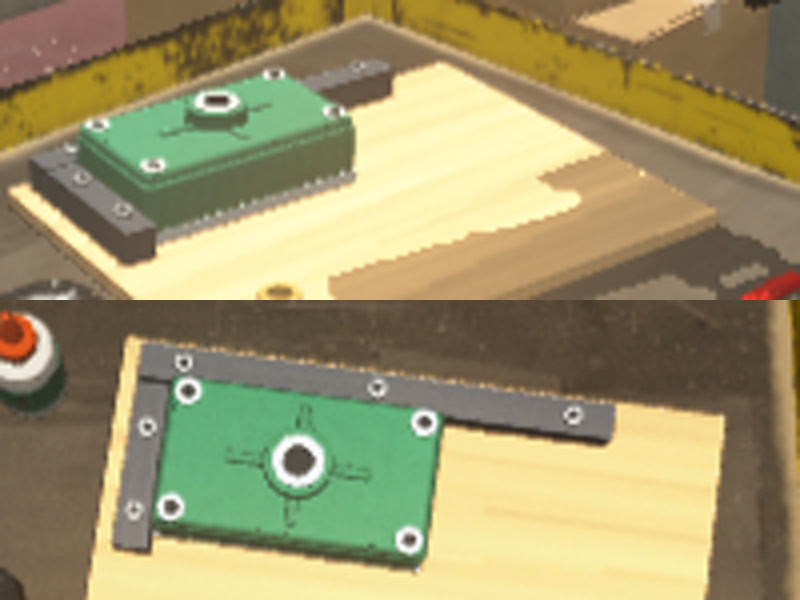

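The housing looks flush with both rails. I'll compare the screw-hole centres with the pressed state as a check on the long-rail gap.

Run:
```python
from h import *
import pickle
j=np.load('jig.npz');R,t=j['R'],j['t']
b6=pickle.load(open('c6.pkl','rb'));_,b7=pickle.load(open('c7.pkl','rb'))
def cen(b,X,Y):
    u,v=215+X/4,130+Y/4; u0,v0=int(u)-5,int(v)-5
    p=b['frame'][v0:v0+11,u0:u0+11].astype(float); w=np.clip(p[:,:,2]-130,0,None)  # red channel: white ring
    yy,xx=np.mgrid[0:11,0:11]; return u0+(w*xx).sum()/w.sum(), v0+(w*yy).sum()/w.sum()
for n,b,L in(('pressed',b6,[(267,101)]),('now',b7,[(188,91),(425,122),(171,207),(409,240)])):
    for q in L:
        p=atz(b,*cen(b,*q),.062)[:2]; print(n,q,(R.T@(p-t)).round(4))
P=lambda X,Y,z: (R.T@(atz(b7,215+(X+.5)/4-.5,130+(Y+.5)/4-.5,z)[:2]-t)).round(4)
print('hub',P(298,161,.074))
```

```text
pressed (267, 101) [-0.0109 -0.0565]
now (188, 91) [-0.0101 -0.011 ]
now (425, 122) [-0.0121 -0.1497]
now (171, 207) [-0.0787 -0.0108]
now (409, 240) [-0.0801 -0.1507]
hub [-0.0453 -0.0795]
```

```bash
python3 -c "
from h import *
print(r.finish_job())"
```

```text
the job is handed in; nothing more can be done
None
```

The job is handed in, but no verdict came back. The housing toppled hub up and was pressed about 15 N against the long rail, then 15–16 N against the end stop, a full second each. It looks flush with both in the images, though they can't resolve a gap under about 2 mm; the bystanders were untouched as far as the pictures show.

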